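# Balance the mixing paddle on the knife-edge stand

### The job

Lift the teal mixing paddle off its white rest rack and lay it lengthwise along the balance stand so that it balances level on the narrow steel saddle alone (the saddle rocks on a knife edge at the middle), then let go and back away. A steel slug hidden in the handle shifts its balance point, so feel for that point with the paddle still in the fingers: rest it gently on the saddle before letting go, never let an end drop onto the orange-capped stops or onto the bench, and leave the glassware beside the work alone.

Things in the scene. Friction and masses are not known exactly. Their poses are not given: they have to be found in the camera images.
- paddle: Teal-coated aluminium mixing paddle, lying flat on the rack. 360 mm long, 14 mm thick, flat underside. Origin: mid-length, on the underside; x along it, z up. x -180 to +90 mm: handle 24 mm wide, black band at its end; x +90 to +180: blade 60 mm wide. Mass 0.46 to 0.80 kg; centre of mass on the x axis between x -57 and +12 mm, different each time (hidden steel slug fixed in the handle).
- rack: White rest rack, fixed. Origin: centre of its underside; x along it. Two cross blocks, 20 mm long in x, 70 mm wide, at x -145 and +145 mm, tops 60 mm above the bench; between them only a base plate 8 mm thick. The paddle lies on both blocks along the rack's x axis, to within 8 mm and 3 degrees.
- stand: Black balance stand, fixed. Origin: centre of its underside; x along it, z up. Base 340 x 90 mm, 10 mm thick. Across its middle, along y, a steel saddle rocks on a knife edge; the block below is 34 mm long in x, 80 mm wide, its top 46 mm above the bench. The paddle is laid along the stand's x axis, either way round.
- edge_top (a point): Centre of the saddle's flat top, 80 mm above the bench, over the stand's origin. With nothing on it the saddle is level. The paddle balances when its centre of mass is over this point: within 3 mm along the stand's x always counts as level.
- stops: Two posts of the stand with orange caps 18 mm across, at x -145 and +145 mm in the stand's frame, cap tops 69 mm above the bench: 11 mm below a level paddle on the saddle. They catch a paddle that tips; a balanced one touches neither. Origin and axes as the stand's.
- edge: Steel saddle, 20 mm along the stand's x, 70 mm along its y, flat top. Rocks about the stand's y axis on a knife edge 10 mm below its top; lightly sprung level and damped (0.75 N m/rad, so a paddle 3 mm off balance tilts it about 0.03 rad, one 12 mm off tips onto a stop). Origin: the pivot, 70 mm above the bench over the stand's origin; z up.
- bottle: Bystander: glass bottle with red cap, 60 mm diameter, 120 mm high; origin at centre of its underside. Leave alone.
- beaker: Bystander: clear cup, 64 mm diameter, 85 mm high; origin at centre of its underside. Leave alone.
- jar: Bystander: amber jar with white lid, 64 mm diameter, 75 mm high; origin at centre of its underside. Leave alone.

How it is judged:
On the way, in this order (a step that is already met when the one before it is completed fails the run):
1. the paddle is lifted off the rack (contact force between paddle and rack below 0.02 N and contact force between paddle and the fingers above 0.5 N and height (world z) of paddle above 0.068 m), for 0.2 s.
2. the paddle rests on the steel saddle while the fingers still hold it (contact force between paddle and edge above 0.3 N and contact force between paddle and the fingers above 0.5 N), for 0.2 s.
At the end, for the whole second after the job is handed in: The paddle lies on the steel saddle alone, at rest and let go, level within 0.045 rad, along the stand's length within 0.2 rad (either way round), touching neither stop (contact force between paddle and edge above 0.5 N and contact force between paddle and stops below 0.02 N and contact force between paddle and the fingers below 0.02 N and angle between paddle's own z axis and vertical below 0.045 rad and angle between the x axis of paddle and the x axis of stand, either way round below 0.2 rad and linear speed of paddle below 0.02 m/s and angular speed of paddle below 0.1 rad/s).
It fails at once if an end of the paddle drops onto a stop (more than 1 N) (contact force between paddle and stops above 1 N).
It fails at once if the paddle is pressed hard on the steel saddle (more than 20 N) (contact force between paddle and edge above 20 N).
It fails at once if the paddle falls to the bench (height (world z) of paddle below 0.045 m).
It fails at once if the bottle, beaker or jar is disturbed (moved 20 mm) (distance of any of bottle, beaker, jar from where it was at the start of the episode above 0.02 m).
It also fails if it takes over 64 s, if anything falls off the work surface, if the arm or the gripper's body presses on something with over 40 N, if the wrist force passes 120 N, or if a joint passes its speed limit or range.

### The arm

A 7-joint arm with a two-finger parallel gripper is mounted at the origin on the work surface. World frame = base frame: x ahead of the robot, y to its left, z up, the work surface at z = 0. Lengths are in m, angles in rad, forces in N, time in s.
With the tool pointing down it reaches from about 0.425 to 0.925 m from the base axis. Payload 6.8 kg.
Tool frame: the origin (TCP) lies between the finger pads; the fingertips stand 22 mm ahead of it and the grasp point (between the pads) lies 3 mm ahead of it; z points along the fingers, y is the direction in which the jaws open and shut (so a half turn about z gives the same grasp; the last joint's range is limited). The gripper opens to 85 mm and grips with 20 to 120 N. Pads are 22 mm wide; open, the fingers measure 114 mm over their backs; the gripper's body (76 mm by 85 mm) begins 54 mm behind the grasp point. The pads swing forward as they close: fully open they stand 13 mm farther back than shut.
Start: joints at [-1.317, 0.477, 0.022, 1.555, -0.011, 1.109, -0.083], TCP at [0.239, 0.631, 0.253] pointing down, gripper open.
Joint ranges: [-2.96, 2.96], [-0.34, 2.1], [-1.41, 1.46], [0.24, 2.44], [-1.37, 4.51], [0.17, 1.92], [-2.96, 2.96]. Speed limits (rad/s): [2.39, 2.39, 3.14, 3.14, 3.14, 3.14, 3.14].

### API

Orientations are given as a unit quaternion [w, x, y, z].
In Python, from station import bot gives the robot as it stands. The module is installed in compiled form; this text tells all that it offers.
- The arm moves only by the tool drive_tool, never from a script. Its argument "series" is one flat list of numbers, 7 for each row, row after row: the opening, from -1 (shut) to 1 (fully open), then the shift along the tool's x, y, z in mm, then the turn, a rotation vector about the tool's x, y, z in rad. In form: [jaw, x, y, z, wx, wy, wz, jaw, x, y, z, wx, wy, wz, ...]. A call has 1 to 12 rows; each row shifts and turns the commanded pose from where the row before left it, along the tool's axes as they then stand; what a row does not reach is not made up. A row lasts 1/8 s, in which the tool goes at most 62.5 mm and 10.7 degrees, less where a joint would pass 70% of its speed; a pose out of reach is approached as far as the arm can. A call with a gripper value outside its range is refused whole. The fingers move at their own pace and stop on an object; "force" is the grip in N (left out, the last holds). Time passes only in rows, so rows that do not move let the fingers close. It gives the time, the measured TCP pose, the force and the opening at its end, in the units of the state.
- bot.get_obs(): the state, without advancing time (a new reading comes with each control period).
- bot.read_camera(name): name is "side" or "top"; returns a dict with "pixels" (420x560x3 uint8, blue, green, red), "camera_matrix" (3x3 intrinsics, pixels), "distortion" ([k1, k2, p1, p2, k3] as OpenCV has them; the pictures are not rectified), "rvec" (rotation vector, rad) and "tvec" (3), from world to camera coordinates, as OpenCV has them. Camera axes: x right, y down, z forward; pixel columns grow to the right and rows downward; lengths in m; the calibration is good to about 2 mm. A picture is of the moment at which its call begins. There is no depth.
- bot.hand_in(): hands the job in, once; it reports no verdict.
The state is a dict: "t": time; "q": joint angles; "joint_vel": joint speeds; "joint_torque": joint torques, N m; "eef_pos": TCP position; "tool_rot": TCP orientation; "contact_force": force on the tool from outside, world axes, zero at the start; "torque": the same for the moment, N m; "gripper_width": opening from 0.0 (shut) to 1.0 (fully open).
Only numpy, scipy, OpenCV 4.12 (cv2) and the standard library are available. Lean on these libraries where they do the work, as an engineer would, in place of code of your own. Each camera call takes 0.05 s, during which the arm holds its last target. There are 200 camera calls.

## Working session

There is one attempt and no reset: what is moved stays moved. The work goes in short steps, Python scripts to look and compute and a tool call to move; the robot and the scene stay as the last step left them, time stands still between calls to the robot, and variables do not carry over. Pictures are saved under pics/ and viewed, about 8 in all and at most 12, crops included, and the job is handed in when it is done.

Besides the shell and the picture viewer there is one more tool, called as name(argument=value, ...), one argument or row to a line, values as JSON. drive_tool: Moves the arm, as the interface text tells. Its arguments: {"type":"object","properties":{"series":{"type":"array"},"force":{"type":"number"}},"required":["series"]}

```bash
mkdir -p pics; cat > h.py <<'E'
import numpy as np,cv2
from station import bot
def ray(c,uv):
    K,D=np.array(c["camera_matrix"]),np.array(c["distortion"])
    R=cv2.Rodrigues(np.array(c["rvec"],float))[0];t=np.array(c["tvec"],float).ravel()
    p=cv2.undistortPoints(np.array(uv,float).reshape(-1,1,2),K,D).reshape(-1,2)
    return -R.T@t, np.c_[p,np.ones(len(p))]@R
def onplane(c,uv,z):
    o,d=ray(c,uv); return o+d*((z-o[2])/d[:,2])[:,None]
def proj(c,P):
    return cv2.projectPoints(np.array(P,float).reshape(-1,3),np.array(c["rvec"],float),np.array(c["tvec"],float),np.array(c["camera_matrix"]),np.array(c["distortion"]))[0].reshape(-1,2)
E
python3 - <<'E'
from h import *
o=bot.get_obs();print(o)
for n in("top","side"):
    c=bot.read_camera(n);cv2.imwrite(f"pics/{n}0.png",c["pixels"]);print(n,ray(c,[[280,210]]))
    np.save(f"{n}0.npy",c,allow_pickle=True)
E
```

```text
{'t': 0.0, 'q': array([-1.31708943,  0.47779994,  0.02232994,  1.55645793, -0.0115528 ,
        1.10932232, -0.08309087]), 'joint_vel': array([ 0.00117134, -0.00030016,  0.00113358,  0.00019758,  0.00080238,
        0.00050366, -0.0015386 ]), 'joint_torque': array([ 2.22968829e-04, -5.96453261e+01,  1.60793591e+00, -2.81185716e+01,
        1.24165855e-02,  9.54501535e-03, -8.20110614e-06]), 'eef_pos': array([0.23871945, 0.63077448, 0.25232286]), 'tool_rot': array([-1.24368632e-04,  1.79910495e-01,  9.83682544e-01, -9.21958230e-04]), 'contact_force': array([ 0.34156033, -0.31757443, -0.0317835 ]), 'torque': array([ 0.02509713,  0.0427421 , -0.0007484 ]), 'gripper_width': 1.0039102279569232}
top (array([0.47753771, 0.00699639, 1.16905704]), array([[ 0.13979257,  0.00326339, -0.99020088]]))
side (array([ 0.05528539, -0.92909311,  0.98753137]), array([[ 0.40000982,  0.66395382, -0.63189764]]))
```

View pics/top0.png

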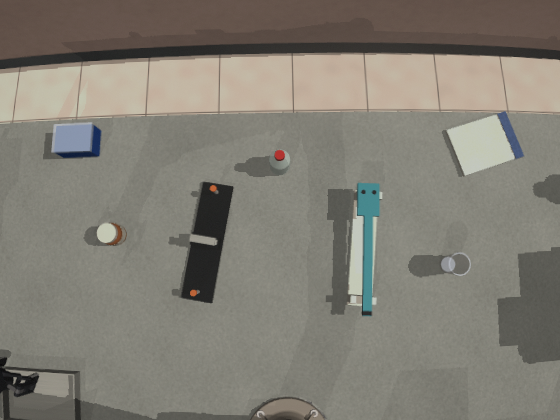

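View pics/side0.png

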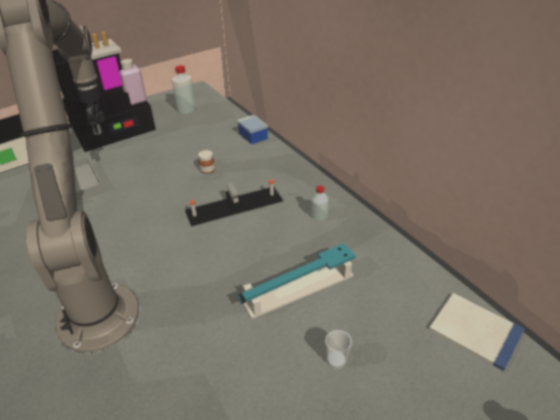

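Top view: paddle runs from the blade at about (368,190) to the banded end at (367,313). The stand has caps at (213,188) and (193,293), saddle at (204,240). The bottle (280,160), jar (110,234) and beaker (455,264) are clear of both. The side view agrees.

```bash
cat >> h.py <<'E'
def masks(c):
    h=cv2.cvtColor(c["pixels"],cv2.COLOR_BGR2HSV)
    teal=cv2.inRange(h,(85,120,50),(100,255,255)); org=cv2.inRange(h,(3,150,120),(15,255,255))
    return h,teal,org
def blobs(m,amin=8):
    n,l,s,ce=cv2.connectedComponentsWithStats(m)
    return [(s[i,4],ce[i].round(1),s[i,:4]) for i in range(1,n) if s[i,4]>=amin]
E
python3 - <<'E'
from h import *
for n,zs in(("top",0.074),("side",0.074)):
    c=np.load(f"{n}0.npy",allow_pickle=True).item();h,t,o=masks(c)
    print(n)
    for b in blobs(t,30): print(" teal",b)
    for b in blobs(o): print(" org",b,onplane(c,b[1],0.068).round(4))
    for nm,uv in(("saddle",[[204,240]]),):
        if n=="top":
            w=cv2.inRange(h,(0,0,120),(180,60,255)); 
            for b in blobs(w,30):
                if 180<b[1][0]<225 and 220<b[1][1]<260: print("saddle",b,onplane(c,b[1],0.08).round(4))
    # world points of teal pixels (top face)
    l=cv2.connectedComponents(t)[1]
    ys,xs=np.nonzero(t); P=onplane(c,np.c_[xs,ys],0.074)
    P=P[(P[:,0]>0.3)&(P[:,0]<0.9)&(abs(P[:,1]+0.15)<.2)]
    d=np.array([1,0.]);
    for k in range(3):
        m=P[:,:2]@d; s=(m>np.percentile(m,3))&(m<m.max()-.1)
        v=cv2.fitLine(P[s,:2].astype(np.float32),cv2.DIST_HUBER,0,.01,.01).ravel()
        d=v[:2]*np.sign(v[0])
    m=P[:,:2]@d; print(" dir",d,np.degrees(np.arctan2(d[1],d[0])),"pt",v[2:],"ext",m.min(),m.max(), "blade end",v[2:]+d*(m.max()-v[2:]@d))
E
```

```text
top
 teal (np.int32(1367), array([367.6, 234.6]), array([358, 184,  21, 127], dtype=int32))
 org (np.int32(32), array([212.8, 187.9]), array([210, 185,   7,   7], dtype=int32)) [[0.6979 0.1956 0.068 ]]
 org (np.int32(8), array([118.5, 234.5]), array([117, 231,   3,   8], dtype=int32)) [[0.5719 0.4599 0.068 ]]
 org (np.int32(36), array([192.9, 292.4]), array([190, 290,   7,   6], dtype=int32)) [[0.4133 0.2483 0.068 ]]
 dir [ 0.99868476 -0.05127082] -2.93889 pt [ 0.48574406 -0.22175863] ext 0.3704698794537099 0.7120439940391259 blade end [ 0.70102961 -0.23281104]
side
 org (np.int32(26), array([206.5, 162.8]), array([201, 161,  12,   4], dtype=int32)) [[0.5584 0.4376 0.068 ]]
 org (np.int32(8), array([191.9, 201.9]), array([191, 201,   3,   3], dtype=int32)) [[0.4132 0.2438 0.068 ]]
 dir [ 0.835023   -0.55021507] -33.381767 pt [ 0.37354904 -0.2202729 ] ext 0.42454861145597717 0.6432851401595001 blade end [ 0.54904218 -0.3359092 ]
```

drive_tool(
  series=[1,0,0,0,0,0,-0.156,1,0,0,0,0,0,-0.156,1,-33.3,-41.5,0,0,0,0,1,-33.3,-41.5,0,0,0,0,1,-33.3,-41.5,0,0,0,0,1,-33.3,-41.5,0,0,0,0,1,-33.3,-41.5,0,0,0,0,1,-33.3,-41.5,0,0,0,0,1,-33.3,-41.5,0,0,0,0,1,-33.3,-41.5,0,0,0,0,1,-33.3,-41.5,0,0,0,0,1,-33.3,-41.5,0,0,0,0],
)

```text
t: 1.6
eef_pos: [0.5514, 0.1987, 0.2531]
tool_rot: [-0.0, 0.025, 1.0, -0.0]
contact_force: [1.5, 0.6, 0.2]
gripper_width: 1.0
```

```bash
cat >> h.py <<'E'
from scipy.spatial.transform import Rotation as Ro
STC=np.array([0.5556,0.222]);PAD=np.array([0.5212,-0.2236]);PYAW=np.radians(-2.94);SYAW=np.radians(-10.5)
def R_():
    o=bot.get_obs();q=o["tool_rot"];return o,Ro.from_quat([q[1],q[2],q[3],q[0]])
def go(xyz,yaw):
    "tool-frame shift (mm) after the turn printed (rad), tool x at yaw"
    o,r=R_();c,s=np.cos(yaw),np.sin(yaw)
    T=Ro.from_matrix(np.array([[c,s,0],[s,-c,0],[0,0,-1.]]))
    print("t",o["t"],"pos",o["eef_pos"].round(4),"q",o["q"].round(2),"turn",(r.inv()*T).as_rotvec().round(4),"shift mm",(T.inv().apply(np.array(xyz)-o["eef_pos"])*1e3).round(1))
def pt(base,yaw,x): return base+x*np.array([np.cos(yaw),np.sin(yaw)])
E
python3 - <<'E'
from h import *
print(pt(PAD,PYAW,-.022));go([*pt(PAD,PYAW,-.022),0.15],PYAW+np.pi)
E
```

```text
[ 0.49922896 -0.22247162]
t 1.6 pos [0.5514 0.1987 0.2531] q [-0.56  0.33  0.14  1.78 -0.05  1.03  1.12] turn [-0.0002 -0.0004  0.0017] shift mm [  30.5 -423.3  103.1]
```

drive_tool(
  series=[1,3.8,-52.9,0,0,0,0,1,3.8,-52.9,0,0,0,0,1,3.8,-52.9,0,0,0,0,1,3.8,-52.9,0,0,0,0,1,3.8,-52.9,0,0,0,0,1,3.8,-52.9,0,0,0,0,1,3.8,-52.9,0,0,0,0,1,3.8,-52.9,0,0,0,0,1,0,0,34,0,0,0,1,0,0,34,0,0,0,1,0,0,34,0,0,0,1,0,0,0,0,0,0],
)

```text
t: 3.1
eef_pos: [0.4974, -0.2202, 0.149]
tool_rot: [-0.003, 0.025, 1.0, 0.001]
contact_force: [-0.4, 0.3, 0.6]
gripper_width: 0.996
```

```bash
python3 - <<'E'
from h import *
go([*pt(PAD,PYAW,-.022),0.071],PYAW+np.pi)
s=bot.read_camera("side");t=bot.read_camera("top")
A=s["pixels"][200:360,180:420];B=t["pixels"][150:330,300:450]
cv2.imwrite("pics/1.png",np.hstack([cv2.resize(A,(480,400)),cv2.resize(B,(320,400))]))
E
```

```text
t 3.1 pos [ 0.4974 -0.2202  0.149 ] q [ 0.05  0.41  0.32  1.98 -0.17  0.79  1.99] turn [ 0.0012 -0.0058  0.0015] shift mm [-2.  -2.2 78. ]
```

View pics/1.png

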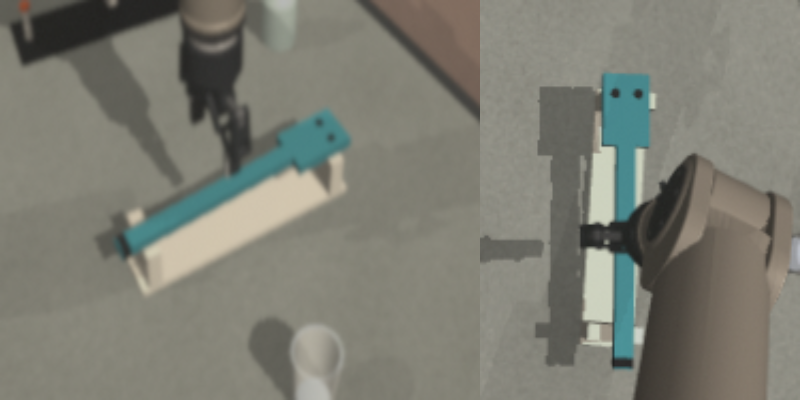

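Side crop: gripper sits over the handle near mid-length at about (235,160). Top crop shows the jaws straddling the handle at y≈235, so I descend.

drive_tool(
  series=[1,-2,-2.2,0,0,0,0,1,0,0,26,0,0,0,1,0,0,26,0,0,0,1,0,0,26,0,0,0,1,0,0,0,0,0,0,1,0,0,0,0,0,0,1,0,0,0,0,0,0],
  force=100,
)

```text
t: 4.08
eef_pos: [0.5023, -0.2236, 0.0748]
tool_rot: [0.001, 0.025, 1.0, -0.0]
contact_force: [-0.1, -0.7, -0.3]
gripper_width: 0.999
```

```bash
cat >> h.py <<'E'
def wrench(n=12):
    F=[];M=[];J=[]
    for _ in range(n):
        bot.read_camera("top");o=bot.get_obs();F.append(o["contact_force"]);M.append(o["torque"]);J.append(o["joint_torque"])
    F,M=np.array(F),np.array(M)
    print("t",o["t"],"pos",o["eef_pos"].round(4),"w",round(o["gripper_width"],3))
    print("F",F.mean(0).round(3),"+-",(F.std(0)/n**.5).round(3),"M",M.mean(0).round(4),"+-",(M.std(0)/n**.5).round(4))
    return F.mean(0),M.mean(0)
E
python3 - <<'E'
from h import *
wrench(12)
E
```

```text
t 4.675 pos [ 0.5012 -0.2232  0.0732] w 1.001
F [-0.138  0.047 -0.339] +- [0.157 0.131 0.145] M [-0.0051  0.0026 -0.0066] +- [0.0072 0.0097 0.0088]
```

drive_tool(
  series=[1,0,0,2,0,0,0,-1,0,0,0,0,0,0,-1,0,0,0,0,0,0,-1,0,0,0,0,0,0,-1,0,0,0,0,0,0,-1,0,0,0,0,0,0,-1,0,0,0,0,0,0,-1,0,0,0,0,0,0,-1,0,0,-5,0,0,0,-1,0,0,-5,0,0,0,-1,0,0,-5,0,0,0,-1,0,0,0,0,0,0],
  force=100,
)

```text
t: 6.18
eef_pos: [0.5015, -0.2232, 0.0866]
tool_rot: [0.0, 0.025, 1.0, -0.0]
contact_force: [0.1, -0.4, -5.0]
gripper_width: 0.26
```

drive_tool(
  series=[-1,0,0,0,0,0,0,-1,0,0,0,0,0,0,-1,0,0,0,0,0,0,-1,0,0,0,0,0,0],
)

```text
t: 6.68
eef_pos: [0.5012, -0.2232, 0.0862]
tool_rot: [-0.0, 0.025, 1.0, 0.0]
contact_force: [-0.2, 0.2, -5.9]
gripper_width: 0.256
```

```bash
python3 - <<'E'
from h import *
F,M=wrench(20)
c=bot.read_camera("side");t=bot.read_camera("top")
cv2.imwrite("pics/2.png",np.hstack([cv2.resize(c["pixels"][200:340,190:400],(480,320)),cv2.resize(t["pixels"][150:330,310:430],(320,480))[:320]]))
E
```

```text
t 7.675 pos [ 0.5013 -0.2232  0.0863] w 0.257
F [-0.056  0.171 -5.214] +- [0.13  0.097 0.088] M [ 0.0003  0.0587 -0.0061] +- [0.0076 0.0066 0.0043]
```

View pics/2.png

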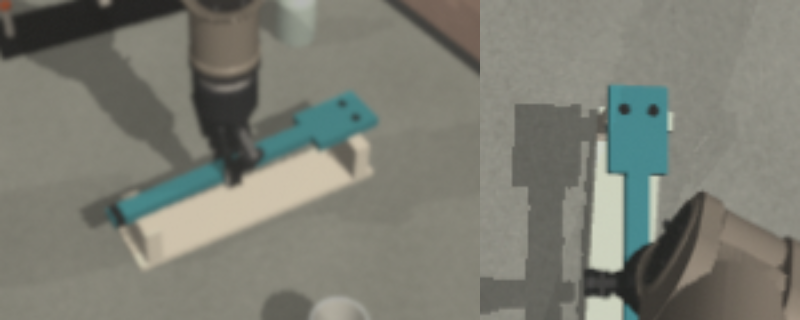

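Lifted level. The wrench puts the CoM about 11 mm blade-ward of the grip (x≈-9). The saddle must pass under that point, so I set the paddle back and regrip about 38 mm handle-ward of it.

drive_tool(
  series=[-1,0,0,5,0,0,0,-1,0,0,5,0,0,0,-1,0,0,4.5,0,0,0,-1,0,0,0,0,0,0,-1,0,0,0,0,0,0,0.2,0,0,0,0,0,0,0.2,0,0,0,0,0,0,0.2,0,0,0,0,0,0,0.2,0,0,0,0,0,0,0.2,14,0,0,0,0,0,0.2,13,0,0,0,0,0,0.2,0,0,0,0,0,0],
)

```text
t: 9.28
eef_pos: [0.4724, -0.2219, 0.0717]
tool_rot: [-0.001, 0.026, 1.0, 0.0]
contact_force: [0.4, -0.3, 0.3]
gripper_width: 0.597
```

drive_tool(
  series=[0.2,0,0,0,0,0,0,0.2,0,0,0,0,0,0,-1,0,0,0,0,0,0,-1,0,0,0,0,0,0,-1,0,0,0,0,0,0,-1,0,0,0,0,0,0,-1,0,0,0,0,0,0,-1,0,0,-5,0,0,0,-1,0,0,-10,0,0,0,-1,0,0,-10,0,0,0,-1,0,0,0,0,0,0,-1,0,0,0,0,0,0],
  force=110,
)

```text
t: 10.78
eef_pos: [0.4742, -0.2217, 0.0968]
tool_rot: [-0.0, 0.025, 1.0, 0.0]
contact_force: [0.2, 0.7, -5.3]
gripper_width: 0.26
```

drive_tool(
  series=[-1,0,0,0,0,0,0,-1,0,0,0,0,0,0],
)

```text
t: 11.02
eef_pos: [0.4741, -0.2218, 0.0965]
tool_rot: [-0.0, 0.025, 1.0, 0.0]
contact_force: [-0.5, -1.3, -5.6]
gripper_width: 0.262
```

```bash
python3 - <<'E'
from h import *
F,M=wrench(40); o,r=R_(); print(r.as_matrix().round(3))
c=bot.read_camera("side");cv2.imwrite("pics/3.png",cv2.resize(c["pixels"][190:350,180:420],(720,480)))
E
```

```text
t 13.025 pos [ 0.4743 -0.2218  0.0968] w 0.256
F [-0.029  0.116 -5.237] +- [0.088 0.071 0.072] M [-0.0014  0.2016  0.006 ] +- [0.0047 0.0044 0.0036]
[[-0.999  0.05  -0.   ]
 [ 0.05   0.999  0.   ]
 [ 0.     0.    -1.   ]]
```

View pics/3.png

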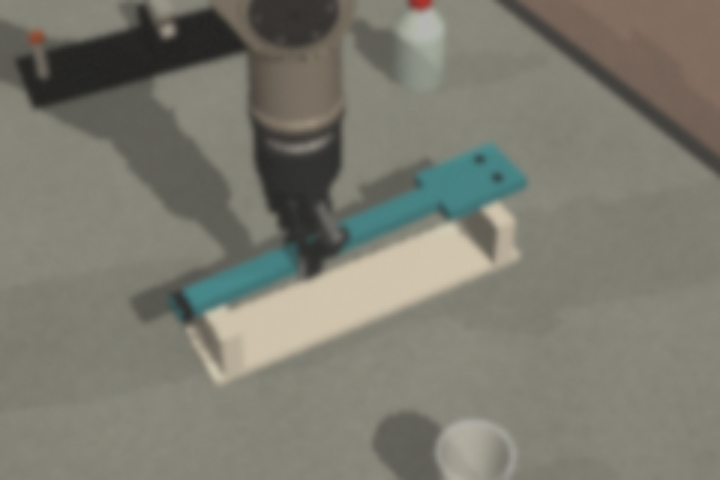

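Level again, and CoM is 38.3 mm ahead of the TCP; the two measurements agree (11+27=38).

```bash
python3 - <<'E'
from h import *
c=np.load("top0.npy",allow_pickle=True).item()
print("saddle~",onplane(c,[[204,240]],.08))
h=c["pixels"][228:254,180:232].astype(int).min(2); 
m=np.zeros((420,560),np.uint8); m[228:254,180:232]=(h>110)*255
b=blobs(m,20);print([ (x,onplane(c,x[1],.08).round(4)) for x in b if x[1][0]<222])
s=np.load("side0.npy",allow_pickle=True).item();print(proj(s,[[.698,.1956,.068],[.5556,.222,.08]]))
go([*pt(STC,SYAW,-.0383),0.2],SYAW+np.pi)
E
```

```text
saddle~ [[0.55321721 0.2164591  0.08      ]]
[((np.int32(253), array([198.2, 237.2]), array([180, 228,  37,  17], dtype=int32)), array([[0.561 , 0.2323, 0.08  ]])), ((np.int32(51), array([183.2, 250. ]), array([180, 247,   8,   7], dtype=int32)), array([[0.527 , 0.2729, 0.08  ]]))]
[[270.56061766 180.84071635]
 [231.52946862 187.99209239]]
t 13.075 pos [ 0.4743 -0.2219  0.0968] q [ 0.09  0.46  0.29  2.06 -0.21  0.65  2.04] turn [ 0.     -0.      0.1334] shift mm [  39.3  451.3 -103.2]
```

drive_tool(
  series=[-1,0,0,-20,0,0,0,-1,0,0,-30,0,0,0,-1,0,0,-30,0,0,0,-1,0,0,-23,0,0,0,-1,0,0,0,0,0,0.067,-1,0,0,0,0,0,0.066,-1,2,15,0,0,0,0,-1,3,35,0,0,0,0,-1,3,40,0,0,0,0,-1,4,45,0,0,0,0,-1,4,45,0,0,0,0,-1,4,45,0,0,0,0],
)

```text
t: 14.58
eef_pos: [0.495, 0.0056, 0.1998]
tool_rot: [-0.0, 0.09, 0.996, 0.0]
contact_force: [0.4, 0.3, -4.5]
gripper_width: 0.263
```

drive_tool(
  series=[-1,4,45,0,0,0,0,-1,4,45,0,0,0,0,-1,4,45,0,0,0,0,-1,4,40,0,0,0,0,-1,3,31,0,0,0,0,-1,0,16,0,0,0,0,-1,0,4,0,0,0,0,-1,0,0,0,0,0,0,-1,0,0,0,0,0,0,-1,0,0,0,0,0,0],
)

```text
t: 15.82
eef_pos: [0.5181, 0.2276, 0.1999]
tool_rot: [0.0, 0.092, 0.996, -0.0]
contact_force: [-0.2, -0.1, -5.7]
gripper_width: 0.256
```

```bash
python3 - <<'E'
from h import *
F,M=wrench(30)
d=np.array([np.cos(SYAW),np.sin(SYAW)]); print("com ahead", (M[1]*d[0]-M[0]*d[1])/-F[2])
go([*pt(STC,SYAW,-.0383),0.105],SYAW+np.pi)
E
```

```text
t 17.325 pos [0.518  0.2287 0.1998] w 0.26
F [-0.195 -0.183 -5.359] +- [0.084 0.091 0.11 ] M [ 0.0397  0.2138 -0.0061] +- [0.0055 0.0052 0.0054]
com ahead 0.0405829610066405
t 17.325 pos [0.518  0.2287 0.1998] q [-0.67  0.36  0.18  1.88 -0.08  0.91  0.93] turn [0.     0.     0.0004] shift mm [ 0.1  0.2 94.8]
```

drive_tool(
  series=[-1,0.8,0,25,0,0,0,-1,0,0,30,0,0,0,-1,0,0,25,0,0,0,-1,0,0,15,0,0,0,-1,0,0,7,0,0,0,-1,0,0,0,0,0,0,-1,0,0,0,0,0,0,-1,0,0,0,0,0,0],
)

```text
t: 18.32
eef_pos: [0.5177, 0.2291, 0.0986]
tool_rot: [0.001, 0.091, 0.996, 0.0]
contact_force: [-0.0, -0.6, -6.0]
gripper_width: 0.257
```

```bash
python3 - <<'E'
from h import *
go([*pt(STC,SYAW,-.0392),0.092],SYAW+np.pi)
c=bot.read_camera("side");t=bot.read_camera("top");h,te,org=masks(t)
print([b for b in blobs(te,30)],[b for b in blobs(org,6)])
cv2.imwrite("pics/4.png",np.hstack([cv2.resize(c["pixels"][140:240,160:310],(480,320),interpolation=3),cv2.resize(t["pixels"][160:320,140:300],(320,320),interpolation=3)]))
E
```

```text
t 18.325 pos [0.5177 0.2291 0.0986] q [-0.64  0.5   0.15  1.95 -0.11  0.7   0.96] turn [0.001  0.0011 0.0004] shift mm [ 0.6 -0.1  6.6]
[(np.int32(1034), array([208.7, 199.4]), array([197, 169,  28,  78], dtype=int32)), (np.int32(79), array([196.4, 276.2]), array([193, 263,   8,  27], dtype=int32))] [(np.int32(7), array([118.7, 234. ]), array([118, 231,   2,   7], dtype=int32))]
```

View pics/4.png

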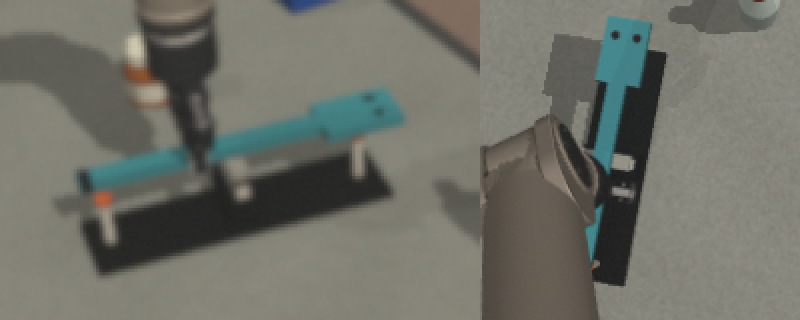

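Paddle lies over the stand, aligned and level, just above the saddle (side crop about (237,170)), with fingers clear on the handle side. Lowering gently.

drive_tool(
  series=[-1,0.4,0,1.5,0,0,0,-1,0,0,1.5,0,0,0,-1,0,0,1,0,0,0,-1,0,0,1,0,0,0,-1,0,0,0,0,0,0,-1,0,0,0,0,0,0],
)

```text
t: 19.18
eef_pos: [0.5168, 0.229, 0.0928]
tool_rot: [0.0, 0.091, 0.996, 0.0]
contact_force: [-0.2, 0.3, -5.2]
gripper_width: 0.256
```

```bash
python3 - <<'E'
from h import *
wrench(5)
E
```

```text
t 19.425 pos [0.5168 0.2289 0.0928] w 0.256
F [ 0.148 -0.423 -5.368] +- [0.132 0.107 0.157] M [0.0551 0.2104 0.0126] +- [0.0143 0.0145 0.0074]
```

drive_tool(
  series=[-1,0,0,0.5,0,0,0,-1,0,0,0.5,0,0,0,-1,0,0,0,0,0,0,-1,0,0,0,0,0,0],
)

```text
t: 19.92
eef_pos: [0.5168, 0.229, 0.0921]
tool_rot: [0.0, 0.091, 0.996, 0.0]
contact_force: [-2.2, -1.2, 1.2]
gripper_width: 0.26
```

```bash
python3 - <<'E'
from h import *
wrench(6)
E
```

```text
t 20.225 pos [0.5168 0.229  0.092 ] w 0.255
F [-3.274 -0.495  2.951] +- [0.284 0.165 0.193] M [-0.1812  0.5957 -0.0471] +- [0.0122 0.016  0.0073]
```

Contact at TCP z≈0.092; the saddle carries about 8 N with some side load. I'll ease off so it carries roughly the paddle's weight.

drive_tool(
  series=[-1,0,0,-0.4,0,0,0,-1,0,0,0,0,0,0,-1,0,0,0,0,0,0],
)

```text
t: 20.6
eef_pos: [0.5168, 0.229, 0.0921]
tool_rot: [0.0, 0.091, 0.996, 0.0]
contact_force: [-2.2, -0.0, 0.7]
gripper_width: 0.256
```

```bash
python3 - <<'E'
from h import *
wrench(6)
E
```

```text
t 20.9 pos [0.5168 0.229  0.0922] w 0.252
F [-1.68  -0.044  0.497] +- [0.188 0.191 0.147] M [-0.0494  0.4304 -0.0036] +- [0.009  0.0115 0.0075]
```

drive_tool(
  series=[-1,0,0,0,0,0,0,-1,0,0,0,0,0,0,-1,0,0,0,0,0,0,-1,0,0,0,0,0,0],
  force=20,
)

```text
t: 21.4
eef_pos: [0.5168, 0.229, 0.0922]
tool_rot: [0.0, 0.091, 0.996, 0.0]
contact_force: [-0.7, -0.7, 0.3]
gripper_width: 0.254
```

```bash
python3 - <<'E'
from h import *
wrench(8)
E
```

```text
t 21.8 pos [0.5168 0.229  0.0922] w 0.26
F [-1.329  0.228 -0.471] +- [0.113 0.17  0.179] M [ 0.0456  0.3386 -0.0025] +- [0.0086 0.0092 0.0081]
```

drive_tool(
  series=[-1,0.2,0,0,0,0,0,-1,0,0,0,0,0,0,-1,0,0,0,0,0,0,-1,0,0,0,0,0,0],
)

```text
t: 22.3
eef_pos: [0.5168, 0.229, 0.0922]
tool_rot: [0.0, 0.091, 0.996, 0.0]
contact_force: [0.9, 0.7, -2.8]
gripper_width: 0.255
```

```bash
python3 - <<'E'
from h import *
wrench(16)
E
```

```text
t 23.1 pos [0.5167 0.229  0.0922] w 0.259
F [ 0.961  0.022 -2.356] +- [0.138 0.09  0.118] M [ 0.031  -0.1671  0.0237] +- [0.0048 0.0209 0.0078]
```

drive_tool(
  series=[-1,-0.1,0,0.2,0,0,0,-1,0,0,0,0,0,0,-1,0,0,0,0,0,0,-1,0,0,0,0,0,0],
)

```text
t: 23.6
eef_pos: [0.5167, 0.229, 0.0921]
tool_rot: [-0.0, 0.091, 0.996, 0.0]
contact_force: [0.3, -0.6, 0.6]
gripper_width: 0.26
```

```bash
python3 - <<'E'
from h import *
wrench(10)
E
```

```text
t 24.1 pos [0.5167 0.229  0.092 ] w 0.257
F [ 0.452 -0.08   1.092] +- [0.097 0.124 0.109] M [-0.0436 -0.0939 -0.0103] +- [0.0115 0.0094 0.0083]
```

Forces are near zero in all axes and consistent with the balance point over the saddle. Opening a little.

drive_tool(
  series=[-0.42,0,0,0,0,0,0,-0.38,0,0,0,0,0,0,-0.36,0,0,0,0,0,0,-0.36,0,0,0,0,0,0,-0.36,0,0,0,0,0,0],
)

```text
t: 24.72
eef_pos: [0.5167, 0.229, 0.092]
tool_rot: [0.0, 0.091, 0.996, 0.0]
contact_force: [-0.0, 0.7, -0.4]
gripper_width: 0.32
```

```bash
python3 - <<'E'
from h import *
wrench(6)
c=bot.read_camera("side")
cv2.imwrite("pics/5.png",cv2.resize(c["pixels"][140:230,170:300],(780,540),interpolation=2))
E
```

```text
t 25.025 pos [0.5167 0.229  0.092 ] w 0.319
F [-0.007  0.022  0.079] +- [0.121 0.164 0.195] M [-0.0027 -0.0118  0.0062] +- [0.0082 0.012  0.0109]
```

View pics/5.png

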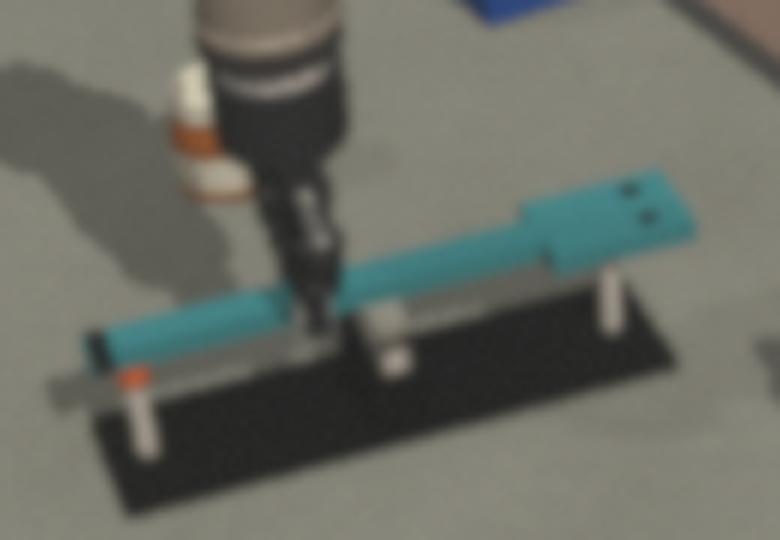

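Paddle is off the fingers (zero force), on the saddle; the near cap (135,378) is visible below it. Opening wider, then rising.

drive_tool(
  series=[0,0,0,0,0,0,0,0.1,0,0,0,0,0,0,0.1,0,0,0,0,0,0,0.1,0,0,-8,0,0,0,0.1,0,0,-20,0,0,0,0.1,0,0,-30,0,0,0,0.1,0,0,-40,0,0,0,0.1,0,0,-40,0,0,0,0.1,-35,35,0,0,0,0,0.1,-35,35,0,0,0,0,0.1,-35,35,0,0,0,0,0.1,-35,35,0,0,0,0],
)

```text
t: 26.58
eef_pos: [0.681, 0.3421, 0.2307]
tool_rot: [0.0, 0.091, 0.996, 0.0]
contact_force: [1.2, 0.6, -0.1]
gripper_width: 0.551
```

drive_tool(
  series=[0.1,0,40,0,0,0,0,0.1,0,40,0,0,0,0,0.1,0,0,0,0,0,0,0.1,0,0,0,0,0,0],
)

```text
t: 27.08
eef_pos: [0.6944, 0.4192, 0.23]
tool_rot: [0.0, 0.091, 0.996, -0.0]
contact_force: [-0.7, 0.4, -0.0]
gripper_width: 0.551
```

```bash
python3 - <<'E'
from h import *
c=bot.read_camera("side");t=bot.read_camera("top")
cv2.imwrite("pics/6.png",np.hstack([cv2.resize(c["pixels"][150:225,175:300],(480,288),interpolation=2),cv2.resize(t["pixels"][160:310,150:290],(269,288),interpolation=2)]))
# level check: top view gives handle line/ends; side view gives heights of the same points
h,te,_=masks(t);hs,ts,_=masks(c)
print(blobs(te,30),blobs(ts,30))
ys,xs=np.nonzero(te);P=onplane(t,np.c_[xs,ys],.094)[:,:2];P=P[(abs(P[:,0]-.56)<.25)&(abs(P[:,1]-.22)<.12)]
d=np.array([np.cos(SYAW),np.sin(SYAW)]);m=(P-STC)@d;k=(m<m.max()-.1)
v=cv2.fitLine(P[k].astype(np.float32),2,0,.01,.01).ravel();print("yaw deg",np.degrees(np.arctan(v[1]/v[0])),"ext",m.min(),m.max())
E
```

```text
[(np.int32(1527), array([204.6, 223.2]), array([186, 170,  40, 128], dtype=int32))] [(np.int32(276), array([244.8, 182.7]), array([190, 172,  87,  27], dtype=int32))]
yaw deg -10.497446 ext -0.1547104525644242 0.187883982237701
```

View pics/6.png

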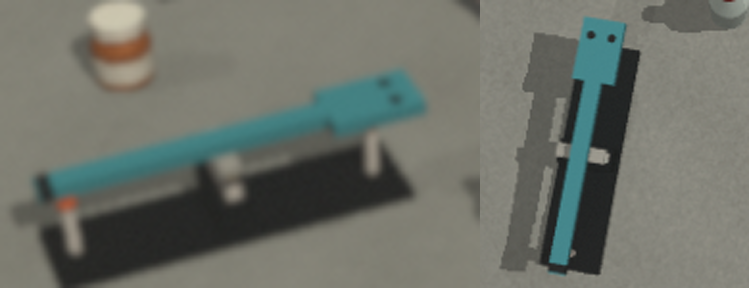

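```bash
python3 - <<'E'
from h import *
c=bot.read_camera("side");h=cv2.cvtColor(c["pixels"],cv2.COLOR_BGR2HSV)
te=cv2.inRange(h,(80,70,40),(105,255,255))
d=np.array([np.cos(SYAW),np.sin(SYAW)]);n=np.array([-d[1],d[0]])
# edge by subpixel of saturation along columns
S=cv2.GaussianBlur(h[:,:,1].astype(float),(3,3),0)
def fit(off,top):
    out=[]
    for u in range(192,245):
        r=np.nonzero(te[160:215,u])[0]+160
        if len(r)<3: continue
        col=c["pixels"][:,u,:].astype(float)@np.array([.5,.5,-1]);g=np.diff(col)
        a=r[0] if top else r[-1]; w=np.arange(a-3,a+3);gg=np.abs(g[w]); v=(w*gg).sum()/gg.sum()+.5
        o,dd=ray(c,[[u,v]]);dd=dd[0]
        q=STC+n*off; s=((q-o[:2])@n)/(dd[:2]@n); P=o+s*dd; out.append(((P[:2]-STC)@d,P[2]))
    out=np.array(out);k=(out[:,0]>-.15)&(out[:,0]<.07);p,cov=np.polyfit(out[k,0],out[k,1],1,cov=True);print(off,top,k.sum(),"slope",p[0],"+-",cov[0,0]**.5,"z0",p[1])
fit(.012,True);fit(-.012,False)
print(bot.get_obs()["t"])
E
```

```text
0.012 True 53 slope 0.00771180900304686 +- 0.00104874892239369 z0 0.09174244495653673
-0.012 False 53 slope 0.011464335723753284 +- 0.002067947540398433 z0 0.08075969385473604
27.225
```

```bash
python3 -c "
from station import bot
print(bot.hand_in())"
```

```text
the job is handed in; nothing more can be done
None
```

The paddle is balanced on the steel saddle, let go, with the arm backed away, and the job is handed in at about 27 s of the 64 s allowed. No verdict was reported.

**What I did:** I lifted the paddle, found its balance point from the wrist force and moment, and set it back on the rack. I regripped it about 38 mm toward the handle end so the fingers cleared the saddle. Then I rested it on the saddle in the fingers, eased the forces to near zero and opened the jaws.

**Last checks:**
- **Level:** two edge fits in the side view gave a tilt of about 0.008 and 0.011 rad; the limit is 0.045.
- **Direction:** the paddle's yaw is -10.5°, matching the stand.
- **Contact:** in the last pictures the paddle looks clear of both stops. The finger force was about 0 N once the jaws opened.
- **Glassware:** I never went near the bottle, beaker or jar. I took no end measurement of them.

**What disagreed:** the wrist readings put the balance point 38 to 41 mm from the grip. The rest-on-saddle readings, which show where the saddle was, were noisier at roughly 32 to 45 mm. I trusted the free-hanging wrist readings and the camera position of the stand. While the paddle was first resting on the saddle it pressed with about 8 N, under the 20 N limit, before I eased it off.

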